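# Index the sanding carriage and check it with the gauge blade

### The job

Push the aluminium carriage along its track to the sanding station, between the yellow marks, until it drops into its detent. Then feel for the narrow gap between the carriage's yellow jaws and slide the wooden-handled gauge blade fully home in it, handle shoulder against the jaws, without forcing it, and leave it standing there. Do not disturb the knob blanks, sanding block, brush or glue bottle on the table.

Things in the scene. Friction and masses are not known exactly. Their poses are not given: they have to be found in the camera images.
- fixture: Fixed carriage track: steel plate 6 mm high, x -20 to +52, y +-220 mm about its origin (on the table). x points through the jaws, away from the robot; y is the carriage's travel. Green fence 45 mm high behind the carriage, x 26 to 40 mm, with one window, y 35 to 85 mm, between yellow marks: only there can the blade go fully in, its tip passing into the window.
- station (a point): point on the table at fixture x = 0, y = 60 mm: the carriage's middle is exactly above it when it rests in the detent
- carriage (a joint): travel of the carriage along fixture y, m: 0 at the robot's right-hand end, up to 0.19 at the left; starts between 0 and 0.05; 0.130 in the detent. It slides with 2 to 4 N; about 10 N climbs the detent's rib, 6 to 12 mm before the station, then it drops in; a like rib follows
- push_end (a point): centre of the carriage's right-hand end face (looks to fixture -y), 30 mm above the table; the face is 44 mm wide (x) and spans heights 7 to 54 mm. The carriage is 140 mm long (y) and 44 mm deep; two wooden knob blanks clamped on it reach 77 mm above the table
- carriage_face (a point): middle of the carriage's front face (robot's side), 22 mm above the table, axes as the fixture's. The yellow jaws, heights 7 to 41 mm, are flush with it. The gap between them is 9 mm wide, straight through along x, seen from above in its front 18 mm. The jaws were left anywhere: the gap's middle lies up to 9 mm to either side (y) of this point, so look or feel for it
- gauge: Loose gauge, 160 g: dark wooden handle block 40 (x) x 28 (y) x 55 (z) mm, red top, origin under its centre. From its +x face, the shoulder, a steel blade on edge, 6 mm thick, 12 to 32 mm above the table, reaches 62 mm out; the last 6 mm is a nose 3.5 mm thick. It stands on the table and slides on it; fully home, its origin is 20 mm in front of the carriage's face
- gauge_tip (a point): end of the blade's nose, 82 mm ahead of the gauge's origin, 22 mm high
- blank0: loose turned wooden knob blank, 40 mm across, 23 mm high, origin at the centre of its underside; a bystander
- blank1: loose turned wooden knob blank, 40 mm across, 23 mm high, origin at the centre of its underside; a bystander
- blank2: loose turned wooden knob blank, 40 mm across, 23 mm high, origin at the centre of its underside; a bystander
- blank3: loose turned wooden knob blank, 40 mm across, 23 mm high, origin at the centre of its underside; a bystander
- sanding_block: loose cork sanding block 100 x 60 x 35 mm; a bystander
- brush: loose hand brush lying on the table; a bystander
- glue: white bottle 60 mm across, 150 mm high; a bystander
Things that resemble listed ones, but are neither listed nor needed, are in the scene too. Leave any white look-alike of the gauge alone.

How it is judged:
By the outcome, as a careful person would: the job done as asked, in the order asked, and still so for the second after the job is handed in, with the robot touching nothing.
It also fails if it takes over 72 s, if anything falls off the work surface, if the arm or the gripper's body presses on something with over 40 N, if the wrist force passes 120 N, or if a joint passes its speed limit or range.

### The arm

A 7-joint arm with a two-finger parallel gripper is mounted at the origin on the work surface. World frame = base frame: x ahead of the robot, y to its left, z up, the work surface at z = 0. Lengths are in m, angles in rad, forces in N, time in s.
With the tool pointing down it reaches from about 0.35 to 0.9 m from the base axis. Payload 8.1 kg.
Tool frame: the origin (TCP) lies at the very end of the fingers, on their centre line; the grasp point (between the pads) lies arm.hold_point_z behind it (arm.hold_point_z is the distance from the TCP to the grasp point, in m); z points along the fingers, y is the line along which they close (so a half turn about z gives the same grasp; the last joint's range is limited). The gripper opens to 92 mm and grips with 3 to 60 N. Pads are 19 mm wide; open, the fingers measure 130 mm over their backs; the gripper's body (75 mm by 190 mm) begins 47 mm behind the grasp point.
Start: joints at [1.143, 0.434, 0.025, 1.573, -0.012, 1.134, -0.075], TCP at [0.199, -0.592, 0.227] pointing down, gripper open.
Joint ranges: [-2.62, 2.62], [-0.44, 2.09], [-1.27, 1.32], [0.08, 2.57], [-1.32, 4.46], [0.12, 2], [-2.74, 2.74]. Speed limits (rad/s): [2.22, 2.22, 3.01, 3.01, 3.14, 3.14, 3.14].

### API

Orientations are given as a rotation vector (axis times angle).
In Python, from cell import arm, vision, job, cut_out gives the robot as it stands. The module is installed in compiled form; this text tells all that it offers.
- The arm moves only by the tool play_rows, never from a script. Its argument "increments" is text: rows parted by semicolons, each of 5 numbers parted by spaces: the shift along the tool's x, y, z in cm, then the turn about the tool's z in degrees, then the opening, from -1 (shut) to 1 (fully open), so that 0 is half open. A call has 1 to 5 rows; each row shifts and turns the commanded pose from where the row before left it, along the tool's axes as they then stand; what a row does not reach is not made up. A row lasts 1/12 s, in which the tool goes at most 41.7 mm and 7.16 degrees, less where a joint would pass 70% of its speed; a pose out of reach is approached as far as the arm can. A call is refused whole if a number of a shift passes 4.17 or a number of a turn 7.16, either way. A call with a gripper value outside its range is refused whole. The fingers move at their own pace and stop on an object; "grip_force" is the grip in N (left out, the last holds). Time passes only in rows, so rows that do not move let the fingers close. It gives the time, the measured TCP pose, the force, the opening and the grip force at its end, in the units of the state.
- arm.observe(): the state, without advancing time (a new reading comes with each control period).
- vision.get_image(name): name is "side" or "top" or "wrist"; returns a dict with "frame" (400x640x3 uint8, red, green, blue), "z_map" (400x640 float32, m along the optical axis (not along the pixel's ray), 0 where there is no reading), "mtx" (3x3 intrinsics, pixels), "cam_to_world" (4x4, takes a point from camera to world coordinates). Camera axes: x right, y up, looking along -z (the intrinsics and any distortion apply to the point x, -y, -z); pixel columns grow to the right and rows downward; lengths in m; the calibration is good to about 2 mm. The wrist camera is an equidistant fisheye: a pixel r from the principal point sees the ray r / f radians off the axis. A picture is of the moment at which its call begins.
- job.sign_off(): hands the job in; it is judged then, once.
Trained networks look in a picture, given as the dict that the camera call returned (one of the last four; its "shot" number tells which), for a name from the list of things; names that differ only in an ending like _2 or _b are one class to them, and where a whole thing is asked for, a point or a joint stands for the part that bears it (a point fixed in the world has none). Each returns a list of dicts, best first, with "confidence" (0 to 1); they miss things now and then, are a little off and sometimes report something else, mostly with a low value. They report only what shows in the picture. A call takes as long as a camera call. They do not tell look-alikes from the thing itself.
- cut_out(query, picture): "mask" (400x640 bool, what is visible of it) and "point" ([row, column] in pixels, amid what is visible of it).
The state is a dict: "clock": time; "joints": joint angles; "dq": joint speeds; "joint_efforts": joint torques, N m; "position": TCP position; "ee_rot": TCP orientation; "force": force on the tool from outside, world axes, zero at the start; "ft_torque": the same for the moment, N m; "width": opening from 0.0 (shut) to 1.0 (fully open); "gripper_force": force on a finger pad.
Only numpy, scipy, OpenCV 4.12 (cv2) and the standard library are available. Lean on these libraries where they do the work, as an engineer would, in place of code of your own. Each camera call takes 0.05 s, during which the arm holds its last target. There are 200 camera calls.

## Working session

There is one attempt and no reset: what is moved stays moved. The work goes in short steps, Python scripts to look and compute and a tool call to move; the robot and the scene stay as the last step left them, time stands still between calls to the robot, and variables do not carry over. Pictures are saved under pics/ and viewed, at most 10 in all, crops included, and the job is handed in when it is done.

Besides the shell and the picture viewer there is one more tool, called after "Request:" by a JSON object that holds its "fn" and its "kwargs", one argument or row to a line. play_rows: Moves the arm, as the interface text tells. Its arguments: {"type":"object","properties":{"increments":{"type":"string"},"grip_force":{"type":"number"}},"required":["increments"]}

```bash
mkdir -p pics
cat > h.py <<'E'
import numpy as np, cv2
from cell import arm, vision, job, cut_out
def w(p,rc,z=None):
    r,c=rc; K=p["mtx"]; d=p["z_map"][int(r),int(c)]
    ray=np.array([(c-K[0,2])/K[0,0],-(r-K[1,2])/K[1,1],-1.])
    T=p["cam_to_world"]
    if z is not None:
        v=T[:3,:3]@ray; d=(z-T[2,3])/v[2]
    return T[:3,:3]@(ray*d)+T[:3,3]
def cloud(p,m=None):
    K=p["mtx"]; r,c=np.mgrid[:400,:640]; d=p["z_map"]
    P=np.stack([(c-K[0,2])/K[0,0]*d,-(r-K[1,2])/K[1,1]*d,-d],-1)
    return P@p["cam_to_world"][:3,:3].T+p["cam_to_world"][:3,3]
def save(p,n,crop=None,k=1):
    f=p["frame"][...,::-1]
    if crop: f=f[crop[0]:crop[1],crop[2]:crop[3]]
    cv2.imwrite("pics/"+n,cv2.resize(f,None,fx=k,fy=k,interpolation=cv2.INTER_CUBIC))
E
python3 - <<'E'
from h import *
np.set_printoptions(precision=4,suppress=True)
t=vision.get_image("top"); s=vision.get_image("side")
save(t,"t0.png");save(s,"s0.png")
print(arm.observe(), arm.hold_point_z); 
for p,n in((t,"top"),(s,"side")):
  C=cloud(p); print(n,p["mtx"],p["cam_to_world"])
  for q in("fixture","carriage","gauge","push_end","carriage_face","gauge_tip"):
    for o in cut_out(q,p)[:3]:
      m=o["mask"]&(p["z_map"]>0); print(n,q,round(o["confidence"],2),o["point"],m.sum(),np.median(C[m],0),C[m].min(0),C[m].max(0))
E
```

```text
{'clock': 0.1, 'joints': array([ 1.1434,  0.4352,  0.025 ,  1.574 , -0.0116,  1.134 , -0.0751]), 'dq': array([-0.0006, -0.0013, -0.0002, -0.002 ,  0.001 ,  0.0008,  0.0007]), 'joint_efforts': array([  0.0037, -66.9122,   0.9886, -31.5145,  -0.0605,   0.0374,
         0.0001]), 'position': array([ 0.1993, -0.5919,  0.226 ]), 'ee_rot': array([-3.0989, -0.5076,  0.0006]), 'force': array([-0.086 ,  0.0797,  0.0389]), 'ft_torque': array([-0.0338,  0.0176,  0.0319]), 'gripper_force': 0.0, 'width': 1.0021270899815569} 0.0188
top [[434.8181   0.     316.2338]
 [  0.     434.8181 197.4986]
 [  0.       0.       1.    ]] [[-0.1335  0.9664 -0.2198  0.2325]
 [-0.9911 -0.13    0.0302  0.0345]
 [ 0.0006  0.2219  0.9751  1.0569]
 [ 0.      0.      0.      1.    ]]
top fixture 0.61 [143.5, 326.2] 4855 [ 0.5942 -0.0384  0.0143] [ 0.5499 -0.266  -0.0025] [0.6608 0.1785 0.0822]
top fixture 0.35 [218.4, 271.4] 355 [0.4241 0.1106 0.0535] [0.3893 0.0826 0.0012] [0.4504 0.1729 0.0612]
top carriage 0.88 [141.7, 353.0] 1304 [ 0.5826 -0.107   0.0544] [ 0.5627 -0.1785 -0.0023] [ 0.6221 -0.0361  0.0822]
top gau
[... 1535 characters left out ...]
0.413  0.03   0.0593]
side gauge 0.73 [229.5, 297.5] 456 [0.4227 0.12   0.041 ] [ 0.3888  0.0867 -0.0014] [0.4538 0.1763 0.0594]
side push_end 0.84 [147.7, 319.7] 1103 [ 0.5782 -0.0978  0.0463] [ 0.5619 -0.1758  0.0051] [ 0.6173 -0.0334  0.0817]
side carriage_face 0.77 [150.4, 316.4] 1159 [ 0.5787 -0.1009  0.047 ] [ 0.5619 -0.1974  0.0079] [ 0.6332 -0.0334  0.0817]
side gauge_tip 0.94 [269.7, 316.0] 583 [0.3166 0.1615 0.0405] [ 0.2538  0.1281 -0.0014] [0.378  0.1812 0.0585]
side gauge_tip 0.88 [230.1, 296.9] 495 [0.4215 0.1211 0.0354] [ 0.3888  0.0868 -0.0014] [0.4538 0.1779 0.0594]
side gauge_tip 0.83 [221.5, 199.7] 607 [0.5923 0.2687 0.0333] [ 0.5599  0.2212 -0.0015] [0.6731 0.3288 0.059 ]
```

View pics/t0.png

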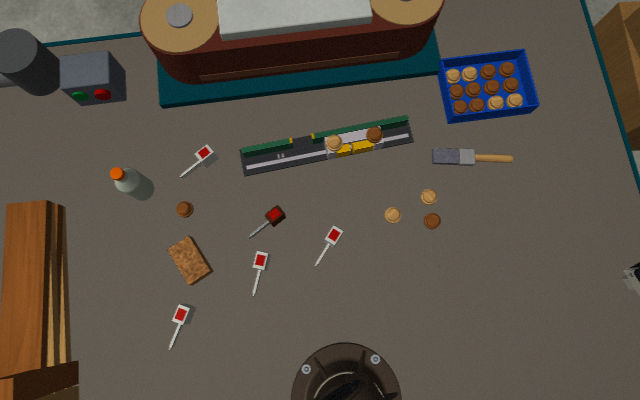

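View pics/s0.png

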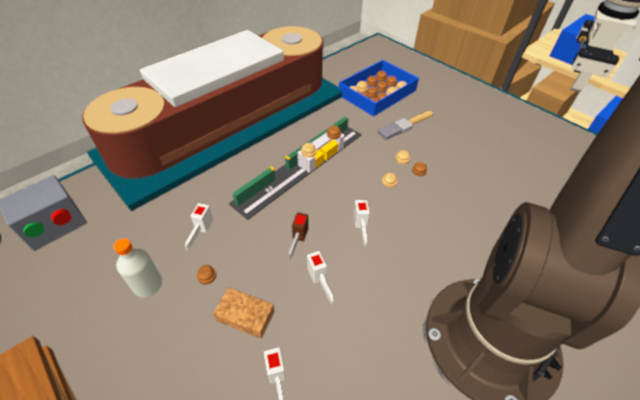

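Both views show the track running left to right. The carriage is at its right-hand part (top 141,353), and the window is between yellow marks near (137,300). Gauge candidates in top (row,col):
- (217,271): dark wooden handle
- (158,205), (264,256), (242,333) and (316,181): white handles

Only (217,271) fits the description. I'll confirm it in a crop.

Run:
```python
from h import *
np.set_printoptions(precision=4,suppress=True)
t=vision.get_image("top"); s=vision.get_image("side")
a=cv2.resize(t["frame"][195:245,235:295],(720,600),interpolation=cv2.INTER_CUBIC)[...,::-1]
b=cv2.resize(t["frame"][110:180,230:420],(800,295),interpolation=cv2.INTER_CUBIC)[...,::-1]
cv2.imwrite("pics/c0.png",np.vstack([cv2.resize(a,(360,300)),np.zeros((2,360,3),np.uint8)])if 0 else np.vstack([np.pad(cv2.resize(a,(360,300)),((0,0),(0,440),(0,0))),b]))
for p,n in((t,"top"),(s,"side")):
  C=cloud(p); R,G,B=[p["frame"][...,i].astype(int) for i in range(3)]
  inr=(C[...,0]>.5)&(C[...,0]<.7)&(abs(C[...,1]+.04)<.27)&(p["z_map"]>0)
  green=(G>R+20)&(G>B+5)&inr&(abs(C[...,2]-.045)<.006)
  P=C[green][:,:2]; 
  if len(P)>10:
    q=cv2.fitLine(P.astype(np.float32),cv2.DIST_HUBER,0,.001,.001).ravel()
    q[:2]*=np.sign(q[1]); pr=(P-q[2:])@q[:2]; print(n,"fence top",len(P),q,q[2:]+q[:2]*pr.min(),q[2:]+q[:2]*pr.max())
  yel=(R>150)&(G>110)&(B<80)&inr
  k,l,st,ce=cv2.connectedComponentsWithStats(yel.astype(np.uint8))
  for i in range(1,k):
    if st[i,4]>3:print(n,"yel",ce[i],st[i,4],np.median(C[l==i],0),C[l==i].min(0),C[l==i].max(0))
  red=(R>130)&(G<60)&(B<60)&(np.hypot(C[...,0]-.425,C[...,1]-.11)<.05)
  print(n,"redtop",red.sum(),C[red].mean(0))
  z=C[...,2]; near=(np.hypot(C[...,0]-.42,C[...,1]-.115)<.1)
  bl=near&(z>.018)&(z<.042)&(p["z_map"]>0); print(n,"blade",bl.sum()); 
  rc=C[red].mean(0)[:2]; Pb=C[bl][:,:2]; d=np.linalg.norm(Pb-rc,axis=1); Pb=Pb[d>.035]
  q=cv2.fitLine(Pb.astype(np.float32),cv2.DIST_HUBER,0,.001,.001).ravel(); print(q, len(Pb), d.max(), Pb[np.argmax(np.linalg.norm(Pb-rc,axis=1))])
```

```text
top fence top 775 [-0.0767  0.9971  0.6185 -0.0459] [ 0.6341 -0.2489] [0.602  0.1678]
top yel [312.5 135.5] 8 [ 0.616  -0.0086  0.0481] [ 0.6126 -0.0102  0.0452] [ 0.6197 -0.0068  0.0505]
top yel [332.7312 140.7204] 93 [ 0.5855 -0.0528  0.0775] [ 0.5738 -0.0669  0.0626] [ 0.5983 -0.0394  0.0843]
top yel [290.5556 139.7778] 9 [0.6131 0.0459 0.0477] [0.6066 0.0446 0.044 ] [0.6179 0.048  0.0503]
top yel [361.8583 144.3858] 127 [ 0.5786 -0.1258  0.0422] [ 0.5701 -0.1537  0.0293] [ 0.5905 -0.1044  0.0473]
top yel [344.2917 148.25  ] 72 [ 0.5743 -0.0824  0.0423] [ 0.5659 -0.0953  0.0374] [ 0.5856 -0.0626  0.0676]
top yel [328.25 147.  ] 4 [ 0.5756 -0.042   0.0632] [ 0.5737 -0.0432  0.0624] [ 0.5795 -0.039   0.0663]
top redtop 75 [0.4331 0.1064 0.0571]
top blade 139
[0.9621 0.2727 0.3897 0.1508] 84 0.11421634021195824 [0.3232 0.1376]
side fence top 428 [-0.0864  0.9963  0.6167 -0.0323] [ 0.6351 -0.2449] [0.5991 0.1706]
side yel [332.4906 129.5849] 53 [ 0.5918 -0.1465  0.0767] [ 0.5808 -0.1622  0.0683] [ 0.6066 -0.1376  0.0816]
side yel [325.5559 151.5807] 322 [ 0.5716 -0.1064  0.0384] [ 0.5635 -0.1508  0.0053] [ 0.5975 -0.0564  0.0603]
side yel [287.2143 157.3571] 14 [ 0.6164 -0.0056  0.0465] [ 0.6097 -0.0323  0.0002] [ 0.6604 -0.0037  0.0492]
side yel [271.7273 168.0909] 11 [0.61   0.0499 0.0463] [0.6049 0.0457 0.0438] [0.6175 0.0525 0.0497]
side redtop 104 [0.4322 0.1098 0.0565]
side blade 215
[ 0.9878 -0.1556  0.3853  0.1571] 99 0.11299133337865186 [0.3338 0.1652]
```

View pics/c0.png

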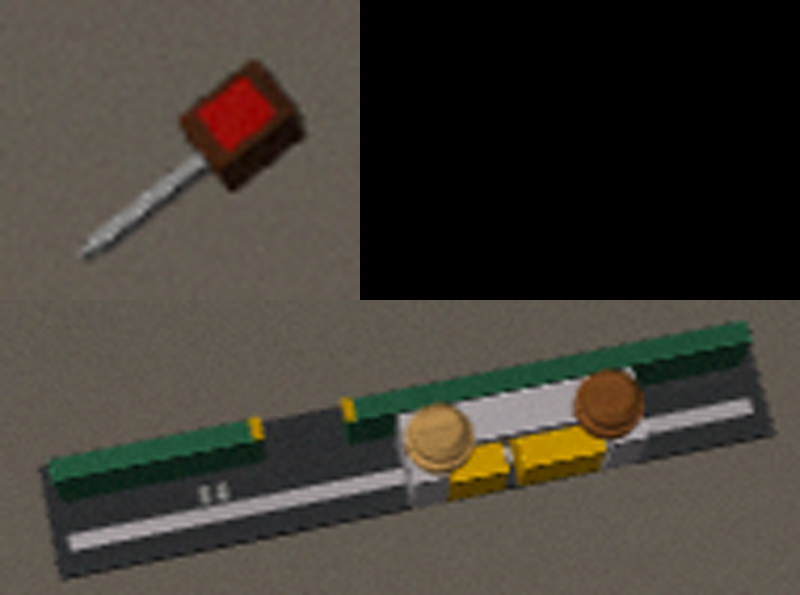

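The crop confirms the dark-handled gauge, with its blade pointing to the lower left. The carriage's right end is at about fixture y -135 mm. I'll move to the push start with the gripper shut and yaw aligned to the track.

Request:
{"fn": "play_rows", "kwargs": {
  "increments": "0 0 0 7 -1; 0 0 0 7 -1; 3.06 -2.45 0.5 0 -1; 3.06 -2.45 0.5 0 -1; 3.06 -2.45 0.5 0 -1"
}}

```text
clock: 1.22
position: [0.2855, -0.5111, 0.2116]
ee_rot: [3.139, 0.123, 0.0]
force: [0.8, -0.0, -0.0]
width: 0.689
gripper_force: 0.0
```

Request:
{"fn": "play_rows", "kwargs": {
  "increments": "3.06 -2.45 0.5 0 -1; 3.06 -2.45 0.5 0 -1; 3.06 -2.45 0.5 0 -1; 3.06 -2.45 0.5 0 -1; 3.06 -2.45 0.5 0 -1"
}}

```text
clock: 1.63
position: [0.4289, -0.3759, 0.1868]
ee_rot: [3.139, 0.126, 0.001]
force: [0.3, -1.2, 0.2]
width: 0.321
gripper_force: 0.0
```

Request:
{"fn": "play_rows", "kwargs": {
  "increments": "3.06 -2.45 0.5 0 -1; 3.06 -2.45 0.5 0 -1; 3.06 -2.45 0.5 0 -1; 3.06 -2.45 0.5 0 -1; 0 0 0 0 -1"
}}

```text
clock: 2.05
position: [0.5479, -0.2608, 0.1658]
ee_rot: [-3.134, -0.143, -0.005]
force: [1.0, 1.6, 0.3]
width: 0.009
gripper_force: 0.0
```

```bash
cat >> h.py <<'E'
from scipy.spatial.transform import Rotation as Ro
O=np.array([.5846,-.0417]); A=.081; ex=np.array([np.cos(A),np.sin(A)]); ey=np.array([-np.sin(A),np.cos(A)])
fx=lambda p:np.array([(p[:2]-O)@ex,(p[:2]-O)@ey])*1000
def st():
    o=arm.observe(); R=Ro.from_rotvec(o["ee_rot"]).as_matrix()
    print("t",round(o["clock"],2),"pos",o["position"].round(4),"fx mm",fx(o["position"]).round(1),"yaw",np.degrees(np.arctan2(R[1,0],R[0,0])).round(2),"z",R[:,2].round(3),"F",o["force"].round(1),"w",round(o["width"],3))
    return o,R
E
python3 - <<'E'
from h import *
np.set_printoptions(precision=4,suppress=True)
o,R=st(); print(o["joints"])
t=vision.get_image("top");
tip=w(t,(237.5,248.8),.022); print("tip",tip)
c=np.array([.4325,.108]); d=tip[:2]-c; print(np.linalg.norm(d),np.degrees(np.arctan2(d[1],d[0])))
# minAreaRect of gauge mask split: blade pixels
for o in cut_out("gauge",t):
    if abs(o["point"][1]-271)<6:
        r,cc=np.nonzero(o["mask"]); i=np.argmax(cc*-1+r); print("far px",r[i],cc[i], w(t,(r[i],cc[i]),.022))
for q in cut_out("carriage",t)[:1]:
    C=cloud(t); m=q["mask"]&(abs(C[...,2]-.054)<.004); F=np.stack([(C[m][:,:2]-O)@ex,(C[m][:,:2]-O)@ey],1); print("carr fx", np.percentile(F,[1,50,99],axis=0))
E
```

```text
t 2.05 pos [ 0.5479 -0.2608  0.1658] fx mm [ -54.3 -215.4] yaw 5.23 z [ 0.003  0.005 -1.   ] F [1.  1.6 0.3] w 0.009
[ 0.4002  0.4617 -0.058   1.6907  0.0244  0.989  -1.1447]
tip [0.3901 0.1753 0.022 ]
0.07952049262005377 122.18592440435646
far px 237 249 [0.3913 0.1747 0.022 ]
carr fx [[-0.0214 -0.1338]
 [ 0.0068 -0.0657]
 [ 0.0222  0.0039]]
```

Request:
{"fn": "play_rows", "kwargs": {
  "increments": "2.7 -2.0 0 0 -1; 2.7 -2.0 0 0.5 -1; 0 0 3.5 0 -1; 0 0 3.5 0 -1; 0 0 3.5 0 -1"
}}

```text
clock: 2.62
position: [0.5924, -0.2274, 0.0614]
ee_rot: [3.138, 0.11, 0.003]
force: [-0.1, -0.3, -0.7]
width: 0.003
gripper_force: 0.0
```

Request:
{"fn": "play_rows", "kwargs": {
  "increments": "0 0 3.0 0 -1; 0 0 0 0 -1; 0 0 0 0 -1"
}}

```text
clock: 2.87
position: [0.5906, -0.227, 0.0311]
ee_rot: [-3.139, -0.109, 0.005]
force: [-0.1, 0.1, 1.1]
width: 0.007
gripper_force: 0.0
```

```bash
python3 -c "
from h import *
st()"
```

```text
t 2.87 pos [ 0.5906 -0.227   0.0311] fx mm [  -9.  -185.2] yaw 3.98 z [-0.003  0.    -1.   ] F [-0.1  0.1  1.1] w 0.007
```

Request:
{"fn": "play_rows", "kwargs": {
  "increments": "0.9 -0.8 0 -0.6 -1; 0 -0.8 0 0 -1; 0 -0.8 0 0 -1; 0 -0.8 0 0 -1; 0 -0.8 0 0 -1"
}}

```text
clock: 3.28
position: [0.5995, -0.1849, 0.0333]
ee_rot: [3.137, 0.129, 0.005]
force: [1.3, -2.7, 3.5]
width: 0.003
gripper_force: 1.9
```

Request:
{"fn": "play_rows", "kwargs": {
  "increments": "0 -0.8 0 0 -1; 0 -0.8 0 0 -1; 0 -0.8 0 0 -1; 0 -0.8 0 0 -1; 0 -0.8 0 0 -1"
}}

```text
clock: 3.7
position: [0.5949, -0.1446, 0.0318]
ee_rot: [3.139, 0.129, 0.0]
force: [2.1, -3.5, 2.1]
width: 0.004
gripper_force: 1.9
```

Request:
{"fn": "play_rows", "kwargs": {
  "increments": "0 -0.8 0 0 -1; 0 -0.8 0 0 -1; 0 -0.8 0 0 -1; 0 -0.6 0 0 -1; 0 0 0 0 -1"
}}

```text
clock: 4.12
position: [0.5919, -0.1127, 0.0314]
ee_rot: [-3.137, -0.133, 0.002]
force: [1.0, -0.3, -0.1]
width: 0.003
gripper_force: 0.0
```

```bash
cat > carr.py <<'E'
from h import *
st()
def meas(nm="top"):
    t=vision.get_image(nm); C=cloud(t)
    for q in cut_out("carriage",t)[:1]:
        m=q["mask"]&(abs(C[...,2]-.054)<.004); F=np.stack([(C[m][:,:2]-O)@ex,(C[m][:,:2]-O)@ey],1)
        print(nm,"carr fx mm", (np.percentile(F,[1,50,99],axis=0)*1000).round(1).tolist())
    return t,C
if __name__=="__main__": meas()
E
python3 carr.py
```

```text
t 4.12 pos [ 0.5919 -0.1127  0.0314] fx mm [  1.5 -71.3] yaw 4.84 z [-0.001  0.002 -1.   ] F [ 1.  -0.3 -0.1] w 0.003
top carr fx mm [[-22.2, -48.6], [4.1, 34.6], [22.9, 85.4]]
```

Request:
{"fn": "play_rows", "kwargs": {
  "increments": "0 -0.7 0 0 -1; 0 -0.7 0 0 -1; 0 -0.7 0 0 -1; 0 -0.5 0 0 -1; 0 -0.3 0 0 -1"
}}

```text
clock: 4.63
position: [0.5895, -0.0852, 0.0315]
ee_rot: [-3.138, -0.131, 0.002]
force: [-0.6, -2.7, -0.7]
width: 0.006
gripper_force: 1.3
```

Request:
{"fn": "play_rows", "kwargs": {
  "increments": "0 -0.2 0 0 -1; 0 -0.2 0 0 -1"
}}

```text
clock: 4.8
position: [0.5895, -0.0822, 0.0316]
ee_rot: [3.139, 0.129, -0.001]
force: [-1.3, -3.3, -0.1]
width: 0.004
gripper_force: 1.3
```

Request:
{"fn": "play_rows", "kwargs": {
  "increments": "0 -0.2 0 0 -1; 0 -0.2 0 0 -1"
}}

```text
clock: 4.97
position: [0.5893, -0.0804, 0.0317]
ee_rot: [3.137, 0.127, -0.0]
force: [-0.6, -11.9, -1.3]
width: 0.002
gripper_force: 5.8
```

```bash
python3 carr.py
```

```text
t 4.97 pos [ 0.5893 -0.0804  0.0317] fx mm [  1.6 -39. ] yaw 4.63 z [-0.    -0.002 -1.   ] F [ -0.6 -11.9  -1.3] w 0.002
top carr fx mm [[-21.6, -15.1], [5.5, 67.5], [22.6, 115.4]]
```

Request:
{"fn": "play_rows", "kwargs": {
  "increments": "0 -0.2 0 0 -1; 0 -0.1 0 0 -1"
}}

```text
clock: 5.23
position: [0.5892, -0.0798, 0.0317]
ee_rot: [3.135, 0.123, 0.0]
force: [-1.0, -16.1, -2.6]
width: 0.005
gripper_force: 7.7
```

Request:
{"fn": "play_rows", "kwargs": {
  "increments": "0 -0.2 0 0 -1; 0 -0.1 0 0 -1"
}}

```text
clock: 5.4
position: [0.5891, -0.0783, 0.0318]
ee_rot: [3.134, 0.121, 0.001]
force: [-0.0, -15.4, -2.3]
width: 0.006
gripper_force: 7.4
```

```bash
python3 carr.py
```

```text
t 5.4 pos [ 0.5891 -0.0783  0.0318] fx mm [  1.5 -36.9] yaw 4.43 z [ 0.001 -0.006 -1.   ] F [ -0.  -15.4  -2.3] w 0.006
top carr fx mm [[-21.6, -13.7], [3.7, 70.8], [22.8, 119.2]]
```

Request:
{"fn": "play_rows", "kwargs": {
  "increments": "0 -0.15 0 0 -1; 0 0 0 0 -1"
}}

```text
clock: 5.67
position: [0.5888, -0.0727, 0.0317]
ee_rot: [3.138, 0.126, -0.0]
force: [-0.9, -3.9, -1.5]
width: 0.004
gripper_force: 1.8
```

Request:
{"fn": "play_rows", "kwargs": {
  "increments": "0 -0.15 0 0 -1; 0 0 0 0 -1"
}}

```text
clock: 5.83
position: [0.5886, -0.0698, 0.0317]
ee_rot: [3.138, 0.128, -0.0]
force: [-1.7, -4.7, -1.7]
width: 0.007
gripper_force: 2.4
```

```bash
python3 carr.py
```

```text
t 5.83 pos [ 0.5886 -0.0698  0.0317] fx mm [  1.7 -28.4] yaw 4.69 z [-0.    -0.001 -1.   ] F [-1.7 -4.7 -1.7] w 0.007
top carr fx mm [[-21.3, -3.6], [4.1, 81.7], [21.8, 127.4]]
```

Request:
{"fn": "play_rows", "kwargs": {
  "increments": "0 0.5 0 0 -1; 0 1.5 0 0 -1; 0 0 -3.5 0 -1; 0 0 -4 0 -1; -4 0 -3 0 -1"
}}

```text
clock: 6.35
position: [0.5638, -0.0903, 0.1354]
ee_rot: [-3.138, -0.133, -0.014]
force: [2.2, 0.6, 1.9]
width: 0.003
gripper_force: 0.0
```

Request:
{"fn": "play_rows", "kwargs": {
  "increments": "-4.1 0 0 0 1; -4.1 0 0 0 1; -4.1 0 0 0 1; 0 0 0 0 1"
}}

```text
clock: 6.68
position: [0.425, -0.1021, 0.1307]
ee_rot: [-3.138, -0.127, 0.013]
force: [-1.0, -0.4, -0.4]
width: 0.248
gripper_force: 0.0
```

Run:
```python
from carr import *
for nm in("top","side"):
    t,C=meas(nm); save(t,nm+"1.png",(95,195,230,400) if nm=="top" else (110,220,220,380),4)
    R,G,B=[t["frame"][...,i].astype(int) for i in range(3)]
    inr=(C[...,0]>.5)&(C[...,0]<.7)&(abs(C[...,1]+.04)<.27)&(t["z_map"]>0)
    yel=(R>150)&(G>110)&(B<80)&inr
    k,l,s,ce=cv2.connectedComponentsWithStats(yel.astype(np.uint8))
    for i in range(1,k):
        if s[i,4]>3:
            P=C[l==i]; F=(P[:,:2]-O)@np.stack([ex,ey],1)*1000; print("yel",ce[i].round(1),s[i,4],np.median(F,0).round(1),F.min(0).round(1),F.max(0).round(1),np.median(P[:,2]).round(3))
```

```text
t 6.68 pos [ 0.425  -0.1021  0.1307] fx mm [-163.9  -47.3] yaw 4.64 z [-0.008  0.001 -1.   ] F [-1.  -0.4 -0.4] w 0.248
yel [312.2 135.2] 13 [35.1 30.8] [26.1 28.5] [58.9 33.2] 0.048
yel [290.4 139.9] 13 [34.2 85.9] [29.5 83.1] [39.4 88.8] 0.048
yel [312.4 154.3] 136 [-11.4  40.8] [-20.5  12.5] [ 3.7 62.1] 0.042
yel [285.3 156. ] 12 [-13. 106.] [-14.4 100.9] [ -6.4 112.1] 0.075
yel [293.9 158.1] 88 [-12.3  86.3] [-20.4  72.2] [ -1.9 107.1] 0.043
yel [282.5 160. ] 4 [-16.5 114.8] [-19.2 111.3] [-15.4 118.3] 0.062
yel [300.3 151.9] 64 [-0.1 19.4] [-11.8   3.7] [16.8 27.6] 0.077
yel [286.6 156.8] 8 [36.1 32. ] [32.8  3.6] [75.9 36.5] 0.047
yel [297.9 158.3] 7 [-2.9 28.4] [-7.5 26.8] [ 5.7 29.7] 0.062
yel [292.8 175.3] 394 [-18.1  61.9] [-22.3  15.3] [  4.9 110.3] 0.038
```

View pics/top1.png

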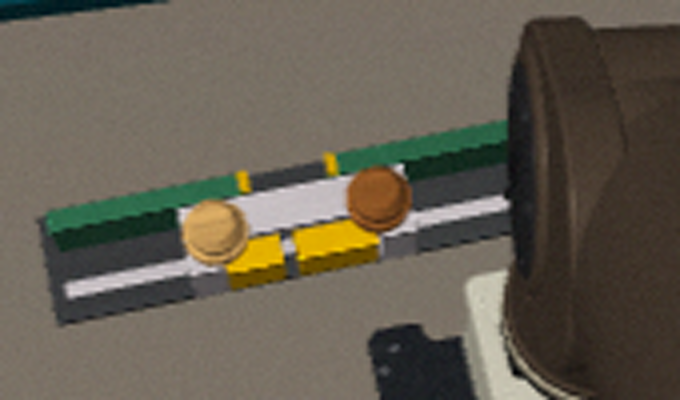

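The carriage sits between the marks, and its jaws' gap is at crop column 290, slightly left of the window's centre. Next I'll measure the carriage middle and the gap against the marks.

```bash
cat > gap.py <<'E'
from h import *
for nm in ("top","side"):
    t=vision.get_image(nm); K=t["mtx"]; T=t["cam_to_world"]
    # rectify: plane at height z, 0.5 mm per pixel, fixture x -40..50, y -40..140
    def rect(z):
        gx,gy=np.meshgrid(np.arange(50,-40,-.5),np.arange(150,-40,-.5),indexing="ij")
        P=O+(gx[...,None]*ex+gy[...,None]*ey)/1000; P=np.dstack([P,np.full(gx.shape,z)])
        c=(P-T[:3,3])@T[:3,:3]; u=K[0,2]+K[0,0]*c[...,0]/-c[...,2]; v=K[1,2]-K[1,1]*c[...,1]/-c[...,2]
        return cv2.remap(t["frame"],u.astype(np.float32),v.astype(np.float32),cv2.INTER_LINEAR).astype(int),gx[:,0],gy[0]
    I,gx,gy=rect(.054) # top
    for x in (6,10):
        row=I[np.argmin(abs(gx-x))-3:np.argmin(abs(gx-x))+4].mean(0); b=row[:,2]; m=b>115; print(nm,"top surf x",x,"y span",gy[m].min() if m.any() else None,gy[m].max() if m.any() else None, )
    I,gx,gy=rect(.041)
    for x in (-8,-13,-18):
        row=I[np.argmin(abs(gx-x))-2:np.argmin(abs(gx-x))+3].mean(0); s=row[:,0]-row[:,2]
        n=s<.5*np.percentile(s,95); idx=[i for i in range(len(gy)) if n[i]]; runs=np.split(np.array(idx),np.where(np.diff(idx)>1)[0]+1)
        print(nm,"jaw top x",x,[(gy[r[-1]],gy[r[0]]) for r in runs])
    I,gx,gy=rect(.045)
    row=I[np.argmin(abs(gx-33))-3:np.argmin(abs(gx-33))+4].mean(0); s=row[:,0]-row[:,2]; m=s>50; print(nm,"marks y",gy[m])
    cv2.imwrite(f"pics/rect_{nm}.png",cv2.resize(rect(.041)[0][...,::-1].astype(np.uint8),None,fx=2,fy=2))
E
python3 gap.py
```

```text
top top surf x 6 y span 27.5 89.5
top top surf x 10 y span 26.5 90.5
top jaw top x -8 [(np.float64(98.0), np.float64(150.0)), (np.float64(63.5), np.float64(72.0)), (np.float64(-39.5), np.float64(20.0))]
top jaw top x -13 [(np.float64(106.5), np.float64(150.0)), (np.float64(63.5), np.float64(71.0)), (np.float64(-39.5), np.float64(13.0))]
top jaw top x -18 [(np.float64(107.0), np.float64(150.0)), (np.float64(64.0), np.float64(71.5)), (np.float64(-39.5), np.float64(12.0))]
top marks y [89.5 89.  88.5 88.  87.5 87.  86.5 86.  85.5 85.  84.5 84.  83.5 83.
 82.5 82.  81.5 35.  34.5 34.  33.5 33.  32.5 32.  31.5 31.  30.5 30.
 29.5 29.  28.5 28.  27.5 27. ]
side top surf x 6 y span 28.0 144.5
side top surf x 10 y span 26.5 142.0
side jaw top x -8 [(np.float64(102.0), np.float64(150.0)), (np.float64(-39.5), np.float64(14.0))]
side jaw top x -13 [(np.float64(105.0), np.float64(150.0)), (np.float64(-39.5), np.float64(15.0))]
side jaw top x -18 [(np.float64(108.5), np.float64(150.0)), (np.float64(-39.5), np.float64(15.5))]
side marks y [112.5 112.  111.5 111.  110.5 110.  109.5 109.  108.5 108.
[... 231 characters left out ...]
88.5  88.   87.5  87.   86.5  86.   85.5  85.   84.5  84.   83.5  83.
  82.5  82.   81.5  81.   80.5  80.   79.5  79.   78.5  78.   77.5  77.
  76.5  38.   37.5  37.   36.5  36.   35.5  35.   34.5  34.   33.5  33.
  32.5  32.   31.5  31.   30.5  30.   29.5  29.   28.5  28.   27.5  27.
  26.5   7.5   7.    6.5   6.    5.5   5.    4.5   4.    3.5   3.    2.5
   2.    1.5   1.    0.5   0.   -0.5  -1.   -1.5  -2.   -2.5  -3.   -3.5
  -4.   -4.5  -5.   -5.5  -6.   -6.5  -7.   -7.5  -8.   -8.5  -9.   -9.5
 -10.  -10.5 -11.  -11.5 -12.  -12.5 -13.  -13.5 -14.  -14.5 -15.  -15.5
 -16.  -16.5 -17.  -17.5 -18.  -18.5 -19.  -19.5 -20.  -20.5 -21.  -21.5
 -22.  -22.5 -23.  -23.5 -24.  -24.5 -25.  -25.5]
```

```bash
python3 -c "
import cv2,numpy as np
cv2.imwrite('pics/r.png',np.vstack([cv2.imread('pics/rect_top.png'),cv2.imread('pics/rect_side.png')])[:600])"
```

```text
(no output)
```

View pics/r.png

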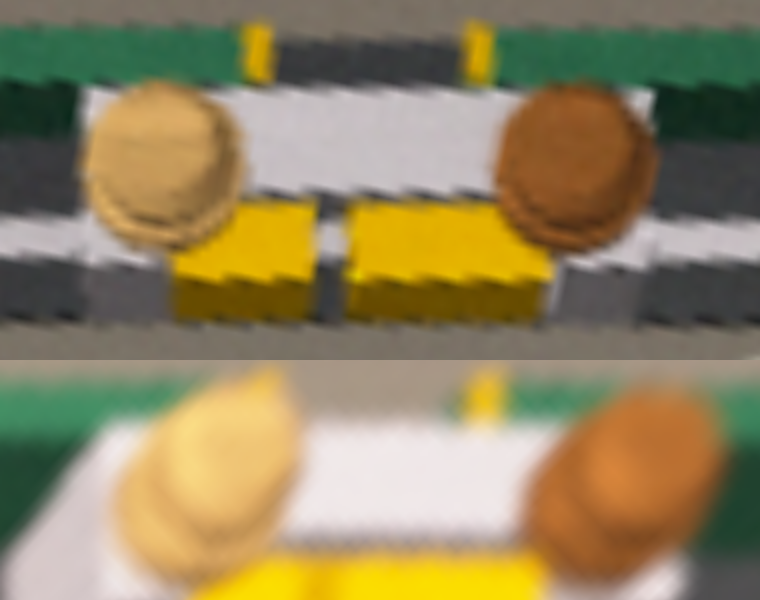

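Carriage middle reads 58.3 and the marks' centre 58.1 in my frame, so it is in the detent. The gap reads about 67.2, 8.9 mm left of the middle. Now to the gauge.

Request:
{"fn": "play_rows", "kwargs": {
  "increments": "0.5 -4.1 0 0 0.4; 0.5 -4.1 0 0 0.4; 0.5 -4.1 0 0 0.4; 0.5 -4.1 0 0 0.4; 0.5 -4.1 0 0 0.4"
}}

```text
clock: 7.4
position: [0.4435, 0.1069, 0.1318]
ee_rot: [-3.138, -0.129, -0.001]
force: [1.0, -0.1, 0.2]
width: 0.701
gripper_force: 0.0
```

Request:
{"fn": "play_rows", "kwargs": {
  "increments": "0 0 0 -7 0.4; 0 0 0 -7 0.4; 0 0 0 -7 0.4; 0 0 0 -7 0.4; 0 0 0 -7 0.4"
}}

```text
clock: 7.82
position: [0.4436, 0.1052, 0.1316]
ee_rot: [-2.95, -1.077, -0.001]
force: [-0.6, -0.4, -0.4]
width: 0.704
gripper_force: 0.0
```

Request:
{"fn": "play_rows", "kwargs": {
  "increments": "0 0 0 -7 0.4; 0 0 0 -7 0.4; 0 0 0 -7 0.4; 0 0 0 -7 0.4; 0 0 0 -7 0.4"
}}

```text
clock: 8.23
position: [0.4437, 0.105, 0.1316]
ee_rot: [-2.491, -1.914, -0.001]
force: [0.2, -0.6, 0.4]
width: 0.701
gripper_force: 0.0
```

Request:
{"fn": "play_rows", "kwargs": {
  "increments": "0 0 0 -7 0.4; 0 0 0 -7 0.4; 0 0 0 -7 0.4; 0 0 0 -7 0.4; 0 0 0 -7 0.4"
}}

```text
clock: 8.65
position: [0.4437, 0.1051, 0.1317]
ee_rot: [-1.8, -2.574, -0.002]
force: [0.6, -0.1, -0.3]
width: 0.695
gripper_force: 0.0
```

Request:
{"fn": "play_rows", "kwargs": {
  "increments": "0 0 0 -7 0.4; 0 0 0 -5 0.4; 0 0 0 0 0.4"
}}

```text
clock: 8.9
position: [0.4435, 0.1048, 0.1316]
ee_rot: [-1.524, -2.746, -0.002]
force: [-0.2, 0.1, 0.3]
width: 0.698
gripper_force: 0.0
```

Run:
```python
from h import *
o,R=st()
p=vision.get_image("wrist"); save(p,"w1.png")
print(p["mtx"],p["cam_to_world"].round(4))
K=p["mtx"];T=p["cam_to_world"]
def wf(rc,z):
    x,y=(rc[1]-K[0,2]),(rc[0]-K[1,2]); r=np.hypot(x,y); th=r/K[0,0]
    ray=np.array([np.sin(th)*x/r,-np.sin(th)*y/r,-np.cos(th)]); v=T[:3,:3]@ray
    return T[:3,3]+v*(z-T[2,3])/v[2]
for q in cut_out("gauge",p)[:4]:
    m=q["mask"]; f=p["frame"].astype(int); red=m&(f[...,0]>120)&(f[...,1]<70)&(f[...,2]<70)
    if red.sum()>5:
        rc=np.argwhere(red).mean(0); print(q["confidence"],q["point"],m.sum(),rc,wf(rc,.055))
```

```text
t 8.9 pos [0.4435 0.1048 0.1316] fx mm [-128.7  157.5] yaw 121.94 z [-0.     0.001 -1.   ] F [-0.2  0.1  0.3] w 0.698
[[309.70691629   0.         316.90813304]
 [  0.         309.70691629 194.53185039]
 [  0.           0.           1.        ]] [[ 8.489e-01 -5.078e-01 -1.467e-01  4.021e-01]
 [ 5.286e-01  8.152e-01  2.369e-01  1.680e-01]
 [-8.000e-04 -2.786e-01  9.604e-01  2.906e-01]
 [ 0.000e+00  0.000e+00  0.000e+00  1.000e+00]]
0.92 [182.6, 308.3] 2490 [197.72727273 307.77272727] [0.43332143 0.1038328  0.055     ]
0.9 [145.8, 536.5] 2830 [155.97260274 549.39726027] [0.60495321 0.2586888  0.055     ]
```

View pics/w1.png

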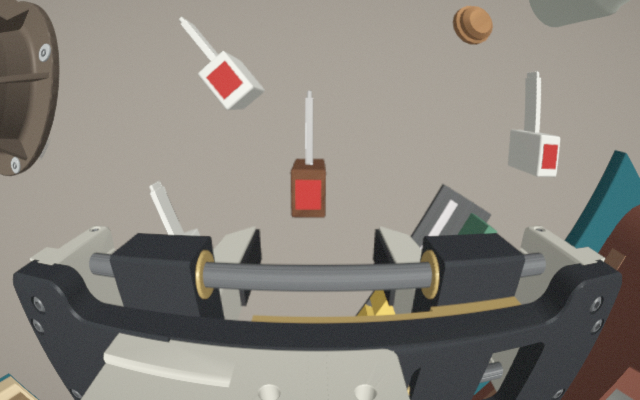

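Wrist view: the dark gauge is at (188,308), its blade pointing straight up the image, so tool x is aligned with it. I'll descend and grasp.

Request:
{"fn": "play_rows", "kwargs": {
  "increments": "0.7 -0.8 0 0 0.4; 0 0 3 0 0.4; 0 0 3 0 0.4; 0 0 3 0 0.4; 0 0 1.4 0 0.4"
}}

```text
clock: 9.42
position: [0.4301, 0.1057, 0.0253]
ee_rot: [-1.532, -2.74, 0.003]
force: [-0.5, 0.3, 0.4]
width: 0.699
gripper_force: 0.0
```

Request:
{"fn": "play_rows", "kwargs": {
  "increments": "0 0 0 0 0.4; 0 0 0 0 -1; 0 0 0 0 -1; 0 0 0 0 -1; 0 0 0 0 -1",
  "grip_force": 15
}}

```text
clock: 9.83
position: [0.433, 0.1061, 0.0289]
ee_rot: [1.53, 2.742, 0.002]
force: [0.5, -0.3, 0.2]
width: 0.46
gripper_force: 0.0
```

Request:
{"fn": "play_rows", "kwargs": {
  "increments": "0 0 0 0 -1; 0 0 0 0 -1; 0 0 0 0 -1"
}}

```text
clock: 10.08
position: [0.4327, 0.1059, 0.0282]
ee_rot: [1.53, 2.743, 0.001]
force: [0.3, -0.2, 4.9]
width: 0.305
gripper_force: 15.0
```

```bash
python3 -c "
from h import *
st()"
```

```text
t 10.08 pos [0.4327 0.1059 0.0282] fx mm [-139.4  159.4] yaw 121.68 z [ 0.001  0.    -1.   ] F [ 0.3 -0.2  4.9] w 0.305
```

Request:
{"fn": "play_rows", "kwargs": {
  "increments": "0 0 -3 0 -1; 0 0 -3 0 -1; 0 0 0 7 -1; 0 0 0 7 -1; 0 0 0 7 -1"
}}

```text
clock: 10.5
position: [0.4323, 0.1056, 0.0883]
ee_rot: [2.012, 2.412, 0.001]
force: [-1.3, 0.3, -1.3]
width: 0.304
gripper_force: 15.0
```

Request:
{"fn": "play_rows", "kwargs": {
  "increments": "0 0 0 7 -1; 0 0 0 7 -1; 0 0 0 7 -1; 0 0 0 7 -1; 0 0 0 7 -1"
}}

```text
clock: 10.92
position: [0.4319, 0.1058, 0.0876]
ee_rot: [-2.644, -1.696, 0.001]
force: [-0.4, 0.3, -1.6]
width: 0.305
gripper_force: 15.0
```

Request:
{"fn": "play_rows", "kwargs": {
  "increments": "0 0 0 7 -1; 0 0 0 7 -1; 0 0 0 7 -1; 0 0 0 7 -1; 0 0 0 7 -1"
}}

```text
clock: 11.33
position: [0.4318, 0.1058, 0.0876]
ee_rot: [-3.032, -0.822, 0.001]
force: [-0.4, -0.7, -0.8]
width: 0.306
gripper_force: 15.0
```

Request:
{"fn": "play_rows", "kwargs": {
  "increments": "0 0 0 7 -1; 0 0 0 5 -1; 0 0 0 0 -1; 0 0 0 0 -1"
}}

```text
clock: 11.67
position: [0.4319, 0.1059, 0.0876]
ee_rot: [3.099, 0.515, -0.001]
force: [-0.5, 0.1, -0.3]
width: 0.301
gripper_force: 15.0
```

```bash
python3 -c "
from h import *
st()"
```

```text
t 11.67 pos [0.4319 0.1059 0.0876] fx mm [-140.2  159.5] yaw 18.89 z [-0. -0. -1.] F [-0.5  0.1 -0.3] w 0.301
```

Request:
{"fn": "play_rows", "kwargs": {
  "increments": "0 0 0 7.1 -1; 0 0 0 7.1 -1; 0.5 3 0 0 -1; 0.5 3 0 0 -1; 0.5 3 0 0 -1"
}}

```text
clock: 12.08
position: [0.4542, 0.0169, 0.0877]
ee_rot: [-3.139, -0.133, 0.0]
force: [-0.2, -1.6, -1.2]
width: 0.307
gripper_force: 15.0
```

Request:
{"fn": "play_rows", "kwargs": {
  "increments": "0 0.2 2 0 -1; 0 0 2 0 -1; 0 0 1.5 0 -1; 0 0 0.3 0 -1; 0 0 0 0 -1"
}}

```text
clock: 12.5
position: [0.4535, 0.015, 0.0291]
ee_rot: [3.139, 0.127, -0.004]
force: [-0.2, -0.6, -1.6]
width: 0.304
gripper_force: 15.0
```

```bash
cat > tip.py <<'E'
from h import *
import sys
st(); t=vision.get_image("top"); K=t["mtx"]; T=t["cam_to_world"]
def rect(z):
    gx,gy=np.meshgrid(np.arange(50,-130,-.5),np.arange(130,0,-.5),indexing="ij")
    P=O+(gx[...,None]*ex+gy[...,None]*ey)/1000; P=np.dstack([P,np.full(gx.shape,z)])
    c=(P-T[:3,3])@T[:3,:3]; u=K[0,2]+K[0,0]*c[...,0]/-c[...,2]; v=K[1,2]-K[1,1]*c[...,1]/-c[...,2]
    return cv2.remap(t["frame"],u.astype(np.float32),v.astype(np.float32),cv2.INTER_LINEAR)
a=rect(.032)[...,::-1]; b=rect(.041)[...,::-1]
im=cv2.resize(np.hstack([a,b]),None,fx=1.5,fy=1.5); cv2.imwrite("pics/"+sys.argv[1],im); print(im.shape)
E
python3 tip.py tip1.png; python3 gap.py | grep "top jaw"
```

```text
t 12.5 pos [0.4535 0.015  0.0291] fx mm [-126.    67.1] yaw 4.63 z [-0.002 -0.    -1.   ] F [-0.2 -0.6 -1.6] w 0.304
(540, 780, 3)
top jaw top x -8 [(np.float64(123.5), np.float64(150.0)), (np.float64(3.0), np.float64(68.0)), (np.float64(-39.5), np.float64(-39.0))]
top jaw top x -13 [(np.float64(123.5), np.float64(150.0)), (np.float64(20.0), np.float64(74.0))]
top jaw top x -18 [(np.float64(122.5), np.float64(150.0)), (np.float64(31.0), np.float64(79.0)), (np.float64(-28.0), np.float64(-26.0)), (np.float64(-39.5), np.float64(-33.0))]
```

View pics/tip1.png

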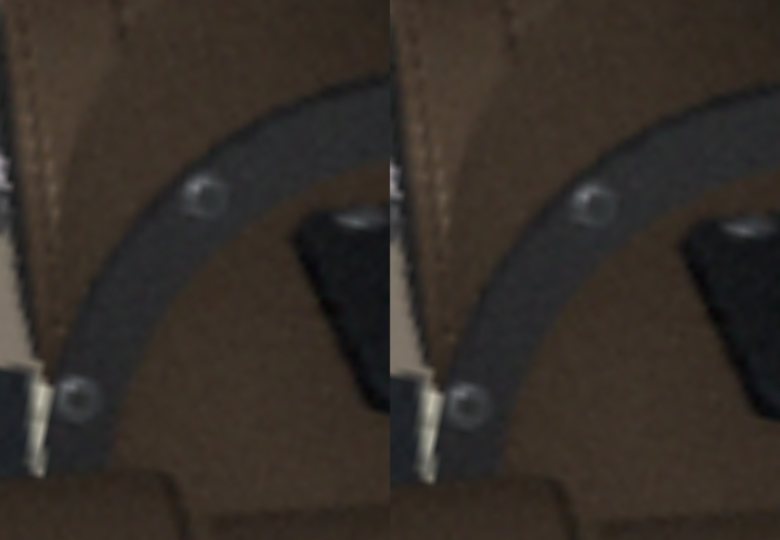

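The arm occludes the top view here, so I'll use the wrist camera, which looks down ahead of the tool.

```bash
cat > tipw.py <<'E'
from h import *
import sys
st(); t=vision.get_image("wrist"); K=t["mtx"]; T=t["cam_to_world"]
X=np.arange(0,-90,-.25); Y=np.arange(100,30,-.25)
def rect(z):
    gx,gy=np.meshgrid(X,Y,indexing="ij")
    P=O+(gx[...,None]*ex+gy[...,None]*ey)/1000; P=np.dstack([P,np.full(gx.shape,z)])
    c=(P-T[:3,3])@T[:3,:3]; x,y,zz=c[...,0],-c[...,1],-c[...,2]; rr=np.hypot(x,y); th=np.arctan2(rr,zz)
    u=K[0,2]+K[0,0]*th*x/rr; v=K[1,2]+K[1,1]*th*y/rr
    return cv2.remap(t["frame"],u.astype(np.float32),v.astype(np.float32),cv2.INTER_LINEAR)
a=rect(.032); b=rect(.041)
for x in (-10,-13,-16,-19):
    i=np.argmin(abs(X-x)); r=b[i-2:i+3].astype(int).mean(0); s=r[:,0]-r[:,2]; m=(s<.5*np.percentile(s,90))&(Y>55)&(Y<80)
    print("gap z41 x",x,Y[m].min() if m.any() else 0,Y[m].max() if m.any() else 0)
for x in (-30,-34,-38,-42,-46,-50,-55,-60):
    i=np.argmin(abs(X-x)); r=a[i-2:i+3].astype(int).mean(0); g=r[:,2]; w_=(Y>55)&(Y<80); m=(g>.5*(g[w_].max()+np.median(g[w_])))&w_
    print("blade z32 x",x,Y[m].min(),Y[m].max(),Y[m].mean().round(2),g[w_].max(),np.median(g[w_]))
cv2.imwrite("pics/"+sys.argv[1],cv2.resize(np.hstack([a,b])[...,::-1],None,fx=1.4,fy=1.4))
E
python3 tipw.py tw1.png
```

```text
t 12.65 pos [0.4547 0.0155 0.0302] fx mm [-124.9   67.6] yaw 4.59 z [ 0.001  0.    -1.   ] F [-0.4  0.4 -1.4] w 0.304
gap z41 x -10 63.25 71.0
gap z41 x -13 63.25 71.0
gap z41 x -16 63.5 70.75
gap z41 x -19 63.5 70.75
blade z32 x -30 55.25 79.5 64.65 151.0 150.0
blade z32 x -34 56.5 79.25 67.66 151.2 150.0
blade z32 x -38 55.25 77.5 67.32 151.4 150.6
blade z32 x -42 62.0 79.75 69.08 152.0 150.6
blade z32 x -46 66.0 68.5 67.25 210.8 151.4
blade z32 x -50 64.5 69.75 67.12 209.2 151.4
blade z32 x -55 64.25 70.0 67.12 204.8 151.8
blade z32 x -60 64.25 70.0 67.12 210.4 152.0
```

View pics/tw1.png

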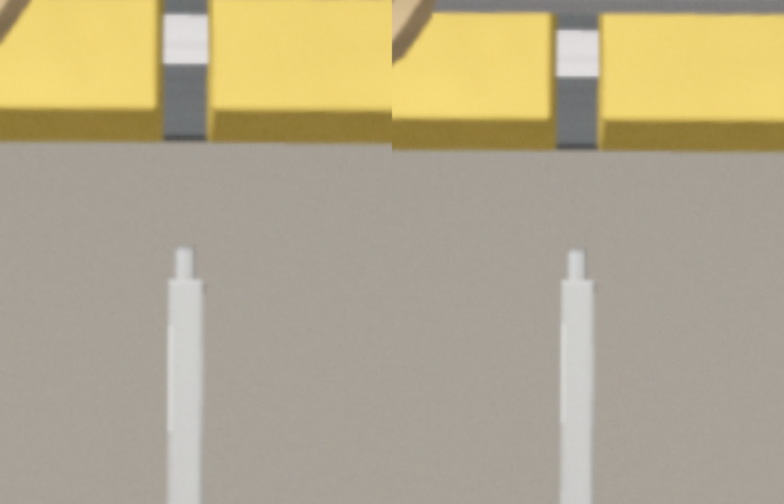

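Wrist view rectified: the gap spans y 63.3–71.0, the blade centre is at 67.1, and the two are parallel. The tip is 22 mm from the face. I'll advance and watch the force.

Request:
{"fn": "play_rows", "kwargs": {
  "increments": "0.8 0 0.15 0 -1; 0.6 0 0 0 -1; 0.4 0 0 0 -1; 0.3 0 0 0 -1; 0.3 0 0 0 -1"
}}

```text
clock: 13.12
position: [0.4788, 0.0173, 0.0282]
ee_rot: [3.139, 0.124, 0.0]
force: [-1.3, -0.9, -1.1]
width: 0.299
gripper_force: 15.0
```

Request:
{"fn": "play_rows", "kwargs": {
  "increments": "0.3 0 0 0 -1; 0.3 0 0 0 -1; 0.3 0 0 0 -1; 0.2 0 0 0 -1; 0 0 0 0 -1"
}}

```text
clock: 13.53
position: [0.4898, 0.0181, 0.0283]
ee_rot: [-3.139, -0.123, -0.001]
force: [0.1, -0.5, -0.9]
width: 0.303
gripper_force: 15.0
```

```bash
python3 tipw.py tw2.png; python3 -c "
from h import *
print(arm.observe()['ft_torque'])"
```

```text
t 13.53 pos [0.4898 0.0181 0.0283] fx mm [-89.7  67.3] yaw 4.5 z [ 0.  0. -1.] F [ 0.1 -0.5 -0.9] w 0.303
gap z41 x -10 63.5 70.75
gap z41 x -13 63.5 71.0
gap z41 x -16 63.5 71.0
gap z41 x -19 63.5 70.75
blade z32 x -30 64.0 69.75 66.88 199.2 142.8
blade z32 x -34 64.0 69.75 66.88 198.0 143.2
blade z32 x -38 64.0 69.75 66.88 197.2 143.2
blade z32 x -42 64.0 69.5 66.75 193.6 143.2
blade z32 x -46 64.25 69.5 66.88 192.8 143.2
blade z32 x -50 64.25 69.75 67.0 192.2 143.4
blade z32 x -55 64.25 69.75 67.0 191.2 143.4
blade z32 x -60 64.25 69.75 67.0 190.8 143.4
[0.0272822  0.01935582 0.02005487]
```

Request:
{"fn": "play_rows", "kwargs": {
  "increments": "0.4 -0.02 0 0 -1; 0.4 0 0 0 -1; 0.4 0 0 0 -1; 0.4 0 0 0 -1; 0.4 0 0 0 -1"
}}

```text
clock: 14.0
position: [0.5097, 0.0199, 0.0282]
ee_rot: [3.139, 0.123, 0.0]
force: [0.5, -0.4, -1.6]
width: 0.304
gripper_force: 15.0
```

Request:
{"fn": "play_rows", "kwargs": {
  "increments": "0.4 0 0 0 -1; 0.4 0 0 0 -1; 0.4 0 0 0 -1; 0.3 0 0 0 -1; 0.3 0 0 0 -1"
}}

```text
clock: 14.42
position: [0.5274, 0.0213, 0.0282]
ee_rot: [3.139, 0.123, -0.0]
force: [-0.7, 0.4, -1.3]
width: 0.304
gripper_force: 15.0
```

```bash
python3 tipw.py tw3.png
```

```text
t 14.42 pos [0.5274 0.0213 0.0282] fx mm [-51.9  67.4] yaw 4.5 z [-0. -0. -1.] F [-0.7  0.4 -1.3] w 0.304
gap z41 x -10 63.5 71.0
gap z41 x -13 63.5 71.0
gap z41 x -16 63.25 71.25
gap z41 x -19 63.0 71.5
blade z32 x -30 64.0 70.0 67.0 190.4 37.2
blade z32 x -34 64.25 69.5 66.88 65.0 35.6
blade z32 x -38 58.75 79.75 71.88 38.2 35.0
blade z32 x -42 61.5 78.5 70.82 43.0 38.6
blade z32 x -46 60.25 79.75 71.08 63.6 60.6
blade z32 x -50 55.25 79.0 71.9 63.8 61.2
blade z32 x -55 60.5 72.25 66.96 64.0 61.0
blade z32 x -60 58.0 77.5 70.0 63.6 61.6
```

Request:
{"fn": "play_rows", "kwargs": {
  "increments": "0.3 0 0 0 -1; 0.3 0 0 0 -1; 0.2 0 0 0 -1; 0.1 0 0 0 -1; 0 0 0 0 -1"
}}

```text
clock: 14.88
position: [0.5363, 0.022, 0.0282]
ee_rot: [3.139, 0.124, 0.0]
force: [0.1, -0.2, -2.5]
width: 0.307
gripper_force: 15.0
```

Request:
{"fn": "play_rows", "kwargs": {
  "increments": "0.1 0 0 0 -1; 0.1 0 0 0 -1"
}}

```text
clock: 15.05
position: [0.5379, 0.0221, 0.0282]
ee_rot: [3.139, 0.124, -0.0]
force: [-0.0, 0.1, -1.3]
width: 0.305
gripper_force: 15.0
```

Request:
{"fn": "play_rows", "kwargs": {
  "increments": "0.1 0 0 0 -1; 0 0 0 0 -1"
}}

```text
clock: 15.22
position: [0.5388, 0.0222, 0.0282]
ee_rot: [3.139, 0.123, -0.001]
force: [-0.7, -1.5, -0.6]
width: 0.305
gripper_force: 15.0
```

Request:
{"fn": "play_rows", "kwargs": {
  "increments": "0.1 0 0 0 -1; 0 0 0 0 -1"
}}

```text
clock: 15.38
position: [0.5388, 0.0222, 0.0281]
ee_rot: [3.139, 0.123, -0.004]
force: [-4.9, -0.6, 3.3]
width: 0.307
gripper_force: 15.0
```

Request:
{"fn": "play_rows", "kwargs": {
  "increments": "0.1 0 0 0 -1; 0 0 0 0 -1"
}}

```text
clock: 15.55
position: [0.5389, 0.0222, 0.0281]
ee_rot: [3.139, 0.123, -0.006]
force: [-8.2, 0.2, 6.9]
width: 0.303
gripper_force: 15.0
```

```bash
python3 tipw.py tw4.png|head -1
```

```text
t 15.55 pos [0.5389 0.0222 0.0281] fx mm [-40.4  67.4] yaw 4.5 z [-0.004 -0.    -1.   ] F [-8.2  0.2  6.9] w 0.303
```

View pics/tw4.png

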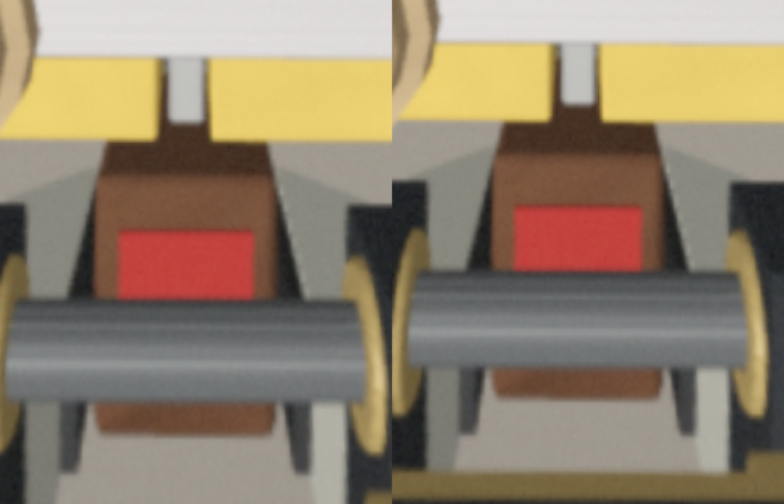

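Home: the shoulder meets the jaws with a firm stop at TCP fixture x -40. I'll relieve the push, release and lift away.

Request:
{"fn": "play_rows", "kwargs": {
  "increments": "-0.15 0 0 0 -1; 0 0 0 0 -1; 0 0 0 0 0.2; 0 0 0 0 0.2; 0 0 0 0 0.2"
}}

```text
clock: 16.02
position: [0.5405, 0.0223, 0.0285]
ee_rot: [-3.139, -0.123, -0.003]
force: [-1.0, 0.4, 0.1]
width: 0.472
gripper_force: 0.0
```

Request:
{"fn": "play_rows", "kwargs": {
  "increments": "0 0 0 0 0.2; 0 0 -1 0 0.2; 0 0 -3 0 0.2; 0 0 -4 0 0.2; 0 0 -4 0 0.2"
}}

```text
clock: 16.43
position: [0.5388, 0.0222, 0.1498]
ee_rot: [3.139, 0.124, -0.003]
force: [1.7, 0.1, -0.3]
width: 0.598
gripper_force: 0.0
```

Request:
{"fn": "play_rows", "kwargs": {
  "increments": "-3 0 -2 0 0.2; -4 3 0 0 0.2; -2 3.5 0 0 0.2; 0 3.5 0 0 0.2; 0 0 0 0 0.2"
}}

```text
clock: 16.85
position: [0.4631, -0.0859, 0.1696]
ee_rot: [3.136, 0.111, 0.003]
force: [0.5, 0.1, 0.0]
width: 0.598
gripper_force: 0.0
```

Request:
{"fn": "play_rows", "kwargs": {
  "increments": "-4 0 0 0 0.2; -4 0 0 0 0.2; 0 0 0 0 0.2; 0 0 0 0 0.2"
}}

```text
clock: 17.18
position: [0.3824, -0.0855, 0.1688]
ee_rot: [3.139, 0.121, -0.0]
force: [0.1, 0.9, 1.0]
width: 0.603
gripper_force: 0.0
```

```bash
python3 gap.py|grep "top"
python3 - <<'E'
from h import *
st(); t=vision.get_image("top"); save(t,"f.png",(95,225,200,400),3.8)
C=cloud(t);f=t["frame"].astype(int); r=(f[...,0]>120)&(f[...,1]<60)&(f[...,2]<60)&(abs(C[...,0]-.54)<.06)&(abs(C[...,1]-.02)<.05); print(r.sum(),fx(C[r].mean(0)),C[r].mean(0))
E
```

```text
top top surf x 6 y span 27.5 89.5
top top surf x 10 y span 27.0 90.0
top jaw top x -8 [(np.float64(97.5), np.float64(150.0)), (np.float64(63.5), np.float64(72.0)), (np.float64(-39.5), np.float64(20.0))]
top jaw top x -13 [(np.float64(106.5), np.float64(150.0)), (np.float64(63.5), np.float64(71.0)), (np.float64(-39.5), np.float64(13.0))]
top jaw top x -18 [(np.float64(107.0), np.float64(150.0)), (np.float64(53.0), np.float64(79.0)), (np.float64(-39.5), np.float64(12.0))]
top marks y [89.5 89.  88.5 88.  87.5 87.  86.5 86.  85.5 85.  84.5 84.  83.5 83.
side top surf x 6 y span 28.0 144.5
side top surf x 10 y span 26.5 142.0
side jaw top x -8 [(np.float64(102.0), np.float64(150.0)), (np.float64(-39.5), np.float64(14.0))]
side jaw top x -13 [(np.float64(105.0), np.float64(150.0)), (np.float64(69.5), np.float64(73.0)), (np.float64(-39.5), np.float64(15.0))]
side jaw top x -18 [(np.float64(108.5), np.float64(150.0)), (np.float64(69.5), np.float64(77.0)), (np.float64(-39.5), np.float64(15.5))]
t 17.28 pos [ 0.3854 -0.0852  0.1691] fx mm [-202.1  -27.2] yaw 4.51 z [ 0.002 -0.    -1.   ] F [ 0.2  0.2 -0.1] w 0.601
81 [-39.93891838  66.88628143] [0.53938016 0.02173546 0.0570007 ]
```

View pics/f.png

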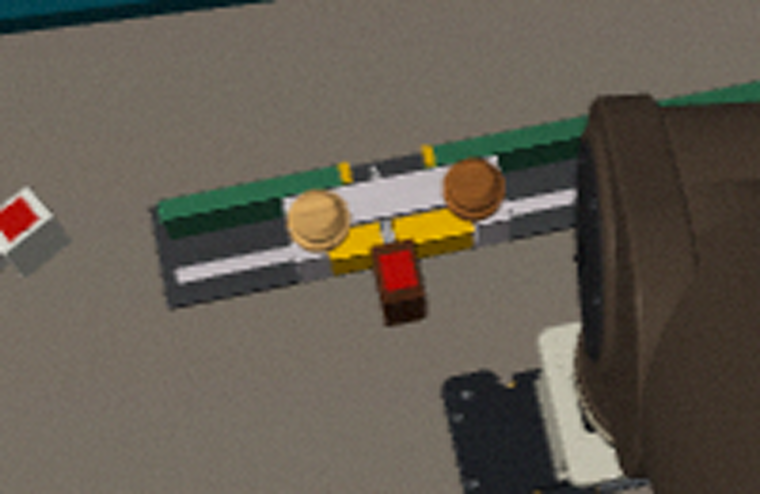

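The gauge stands home. Its handle is against the jaws (crop 398,270), its nose shows in the window (375,172), and the carriage has not moved. Signing off.

```bash
python3 -c "
from cell import job
print(job.sign_off())"
```

```text
the job is handed in; nothing more can be done
None
```

The carriage is in its detent at the sanding station, the gauge blade stands fully home in the jaws, and I handed the job in at about 17 s on the robot's clock.

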